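# Open the dumpling cage and hold its gate wide

### The job

The batch in the steel cooking cage is done, and a colleague across the table wants to draw the dumplings out through its gate. Squeeze the safety catch fully back, then squeeze the gate's own sprung latch to free it and swing the gate out, past the detent that checks it part-way, until it stands wide open, nearly square to the cage. A spring pulls it back, so finish while still holding it wide open and at rest, without letting go; leave the bowls, the twine spool and the loose dumpling on the table undisturbed.

Things in the scene. Friction and masses are not known exactly. Their poses are not given: they have to be found in the camera images.
- cage: Steel wire cooking cage full of wrapped dumplings, 220 (x) x 320 (y) x 165 high, immovable. Origin: centre of its underside, on the table; z up; its -x side bears the gate and faces away from the robot (yaw pi +-0.35). In front of that side four upright black plates, 22 (x) x 6 (y), tops at z 205, make two pairs to squeeze along y; near them nothing rises above z 165. Points below: cage frame, mm.
- safety_catch (a joint): Slide of the safety catch, m: 0 shut (starts at 0 to 0.003), 0.018 fully back, growing as its tab moves to the fixed ear (cage +y). Shut, the nose of its flat bar lies across the front of the gate's free edge; from 0.013 on the gate is clear of it. No spring: about 4 N moves it and it stays where it is put.
- gate_latch (a joint): Slide of the gate's sprung bolt, m: 0 out (locked), 0.014 fully squeezed, growing as its tab moves to the fixed post (towards the hinge). Spring 5 N at first, 10.5 N at full stroke; it springs out when let go. The nose leaves its keeper on the cage at 0.009; keep it squeezed until the gate has swung 0.12 rad.
- gate (a joint): Gate angle, rad: 0 shut, growing as it swings out (anticlockwise from above, upright hinge axis) to a stop at 1.5. 200 mm wide, 0.7 kg. A spring pulls it shut (0.08 Nm at 0, 0.34 Nm at 1.3 rad). Detent: a spring plunger and cam nub at the hinge resist from 0.29 to 0.6 rad, 0.7 Nm in all (6 N at the latch grip); let go when wide, the gate falls back to rest on it at 0.89.
- catch_tab (a point): Top middle of the safety catch's moving tab (plate 22 x 6, its top 205 above the table, free downwards for 40 mm). Axes as the cage's. At cage (-128, 98, 205) when shut; moves with the catch towards catch_ear.
- catch_ear (a point): Top middle of the safety catch's fixed ear (plate 22 x 6, same height), at cage (-128, 150, 205). Over their outer faces tab and ear measure 58 when shut, 40 when the catch is fully back.
- latch_tab (a point): Top middle of the gate latch's moving tab (plate 22 x 6, its top 205 above the table, free downwards for 40 mm). Axes as the cage's when the gate is shut, turning with the gate. At cage (-128, 3, 205) when shut and locked; moves towards latch_post when squeezed.
- latch_post (a point): Top middle of the gate latch's fixed post (plate 22 x 6, same height) on the gate; shut: cage (-128, -45, 205). Over their outer faces post and tab measure 54 locked, 40 squeezed. Squeezed, the pair is the gate's handle: its middle is 117 from the hinge axis along the gate and 9 to its front. Axes turn with the gate: y from the hinge to the free edge, -x to its front, z up.
- gate_hinge (a point): Point on the upright hinge axis, at cage (-119, -145, 205), 205 above the table; fixed to the cage.

How it is judged (in metres and radians):
On the way, in this order (a step that is already met when the one before it is completed fails the run):
1. the safety catch is squeezed fully back while the gate is shut (value of joint safety_catch above 0.015 m and value of joint gate below 0.05 rad), for 0.2 s.
2. the gate's sprung latch is squeezed while the gate is still shut and the safety catch is back (value of joint gate_latch above 0.01 m and value of joint safety_catch above 0.013 m and value of joint gate below 0.1 rad), for 0.1 s.
3. the gate has swung past its detent (value of joint gate above 0.85 rad), for 0.1 s.
At the end, for the whole second after the job is handed in: The gate stands at rest (under 0.1 rad/s) more than 1.2 rad open (its stop is at 1.5), the fingers still bear on it or its latch with more than 1 N, and the safety catch is still back (more than 13 of its 18 mm) (value of joint gate above 1.2 rad and velocity of joint gate between -0.1 and 0.1 rad/s and value of joint safety_catch above 0.013 m and contact force between the fingers and gate above 1 N); the arm keeps its last pose, push and grip.
It fails at once if the steel mixing bowl is pushed more than 3 cm or tipped (distance of mixing_bowl from where it was at the start of the episode above 0.03 m or angle between mixing_bowl's own z axis and vertical above 0.35 rad).
It fails at once if the twine spool is pushed more than 3 cm or tipped (distance of twine_spool from where it was at the start of the episode above 0.03 m or angle between twine_spool's own z axis and vertical above 0.35 rad).
It fails at once if the stacked rice bowls is pushed more than 3 cm or tipped (distance of rice_bowls from where it was at the start of the episode above 0.03 m or angle between rice_bowls's own z axis and vertical above 0.35 rad).
It fails at once if the loose dumpling is pushed more than 3 cm or tipped (distance of dumpling from where it was at the start of the episode above 0.03 m or angle between dumpling's own z axis and vertical above 0.35 rad).
It also fails if it takes over 48 s, if anything falls off the work surface, if the arm or the gripper's body presses on something with over 40 N, if the wrist force passes 120 N, or if a joint passes its speed limit or range.

### The arm

A 7-joint arm with a two-finger parallel gripper is mounted at the origin on the work surface. World frame = base frame: x ahead of the robot, y to its left, z up, the work surface at z = 0. Lengths are in m, angles in degrees, forces in N, time in s.
With the tool pointing down it reaches from about 0.4 to 0.875 m from the base axis. Payload 6.5 kg.
Tool frame: the origin (TCP) lies between the finger pads; the fingertips stand 14 mm ahead of it and the grasp point (between the pads) lies 5 mm behind it; y points along the fingers, x is the direction in which the jaws open and shut, and the axes are right-handed (so a half turn about y gives the same grasp; the last joint's range is limited). The gripper opens to 88 mm and grips with 3 to 60 N. Pads are 18 mm wide; open, the fingers measure 123 mm over their backs; the gripper's body (75 mm by 187 mm) begins 45 mm behind the grasp point.
Start: joints at [-80.054, 30.733, -0.252, 88.115, 0.149, 61.152, -4.079], TCP at [0.154, 0.631, 0.253] pointing down, gripper open.
Joint ranges: [-154.64, 154.64], [-21.42, 123.67], [-72.66, 72.17], [13.99, 137.28], [-74.86, 254.86], [10.95, 109.41], [-158.01, 158.01]. Speed limits (degrees/s): [136.94, 136.94, 180, 180, 180, 180, 180].

### API

Orientations are given as [roll, pitch, yaw] about the fixed x, y, z axes, in that order (R = Rz(yaw) Ry(pitch) Rx(roll)).
In Python, from plant import bot gives the robot as it stands.
- The arm moves only by the tool drive_tool, never from a script. Its arguments are lists of equal length, an entry for each row: "jaw": the gripper's target within -1 to 1 (shut at 1, half-way at 0, fully open at -1); "delta_pos": the shift along the tool's x, y, z in m, a list of three; "spin": the turn about the tool's y in rad. In form: {"jaw": [jaw, ...], "delta_pos": [[dx, dy, dz], ...], "spin": [spin, ...]}. A call has 1 to 8 rows; each row shifts and turns the commanded pose from where the row before left it, along the tool's axes as they then stand; what a row does not reach is not made up. A row lasts 1/10 s, in which the tool goes at most 50 mm and 8.59 degrees, less where a joint would pass 70% of its speed; a pose out of reach is approached as far as the arm can. A call is refused whole if a number of a shift passes 0.05 or a number of a turn 0.15, either way. A call with a gripper value outside its range is refused whole. The fingers move at their own pace and stop on an object; "newtons" is the grip in N (left out, the last holds). Time passes only in rows, so rows that do not move let the fingers close. It gives the time, the measured TCP pose, the force and the opening at its end, in the units of the state.
- bot.get_state(): the state, without advancing time (a new reading comes with each control period).
- bot.grab_frame(name): name is "scene" or "top" or "wrist"; returns a dict with "color" (480x640x3 uint8, red, green, blue), "range_z" (480x640 float32, m along the optical axis (not along the pixel's ray), 0 where there is no reading), "intrinsics" (3x3 intrinsics, pixels), "dist" ([k1, k2, p1, p2, k3] as OpenCV has them; the pictures are not rectified), "R" (3x3) and "t" (3): a world point X has camera coordinates R X + t. Camera axes: x right, y down, z forward; pixel columns grow to the right and rows downward; lengths in m; the calibration is good to about 2 mm. A picture is of the moment at which its call begins.
- bot.finish_job(): hands the job in, once; it reports no verdict.
The state is a dict: "clock": time; "q": joint angles; "qd": joint speeds; "joint_torque": joint torques, N m; "eef_pos": TCP position; "eef_rot": TCP orientation; "ft_force": force on the tool from outside, world axes, zero at the start; "wrist_torque": the same for the moment, N m; "finger_gap": opening from 0.0 (shut) to 1.0 (fully open).
Only numpy, scipy, OpenCV 4.12 (cv2) and the standard library are available. Lean on these libraries where they do the work, as an engineer would, in place of code of your own. Each camera call takes 0.05 s, during which the arm holds its last target.

## Working session

There is one attempt and no reset: what is moved stays moved. The work goes in short steps, Python scripts to look and compute and a tool call to move; the robot and the scene stay as the last step left them, time stands still between calls to the robot, and variables do not carry over. Pictures are saved under pics/ and viewed, and the job is handed in when it is done.

Besides the shell and the picture viewer there is one more tool, called after "Emit:" as name(argument=value, ...) on one line, values as JSON. drive_tool: Moves the arm, as the interface text tells. Its arguments: {"type":"object","properties":{"jaw":{"type":"array"},"delta_pos":{"type":"array"},"spin":{"type":"array"},"newtons":{"type":"number"}},"required":["jaw","delta_pos","spin"]}

```bash
ls; mkdir -p pics; python3 - <<'E'
from plant import bot
import cv2,numpy as np
s=bot.get_state();print(s)
for n in ["scene","top","wrist"]:
    f=bot.grab_frame(n);np.savez(f"pics/{n}0.npz",**f);cv2.imwrite(f"pics/{n}0.png",f["color"][:,:,::-1]);print(n,f["intrinsics"].round(1).tolist(),f["dist"],f["R"].round(3).tolist(),f["t"])
E
```

```text
pics
{'clock': 0.0, 'q': array([-80.05399771,  30.77711093,  -0.25651987,  88.16951124,
         0.15025559,  61.15151641,  -4.07922394]), 'qd': array([ 0.02488376,  0.05807603,  0.04168459,  0.0310756 , -0.01759403,
        0.03446109,  0.01584795]), 'joint_torque': array([ 3.14651979e-04, -5.70985794e+01,  9.91251580e-01, -2.51594388e+01,
       -5.61497896e-02,  1.81465794e-02,  1.70482713e-04]), 'eef_pos': array([0.15423395, 0.63083751, 0.25185114]), 'eef_rot': array([-90.00718062,   0.09753926,  76.26788284]), 'ft_force': array([-0.34790469,  0.28779996, -0.40327008]), 'wrist_torque': array([0.0026695 , 0.00211888, 0.02192437]), 'finger_gap': 0.9987561693552615}
scene [[557.7, 0.0, 320.0], [0.0, 557.7, 237.2], [0.0, 0.0, 1.0]] [-0.0753175  0.         0.         0.         0.       ] [[0.553, 0.833, 0.005], [0.626, -0.412, -0.663], [-0.55, 0.37, -0.749]] [-0.28384221 -0.22348917  1.3002139 ]
top [[510.3, 0.0, 323.0], [0.0, 510.3, 244.4], [0.0, 0.0, 1.0]] [-0.10645882  0.          0.          0.          0.        ] [[-0.012, -1.0, -0.007], [-0.992, 0.013, -0.129], [0.129, 0.005, -0.992]] [0.00554933 0.52042018 0.76103273]
wrist [[356.5, 0.0, 314.2], [0.0, 356.5, 236.4], [0.0, 0.0, 1.0]] [0.02528168 0.         0.         0.         0.        ] [[0.237, 0.972, -0.002], [0.934, -0.227, 0.276], [0.267, -0.067, -0.961]] [-0.64943875 -0.03746839  0.39039724]
```

View pics/scene0.png

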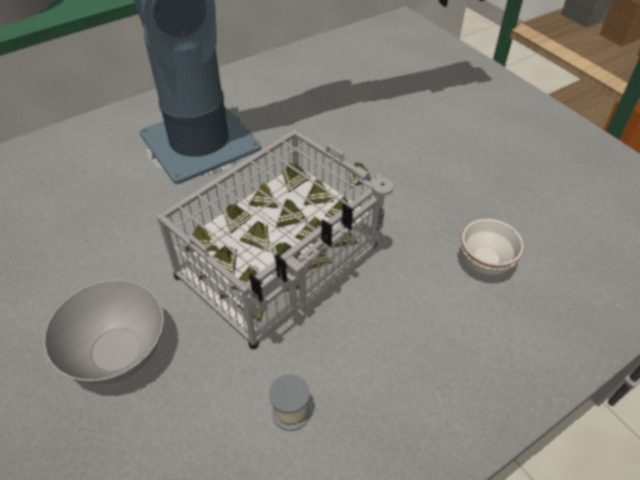

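View pics/top0.png

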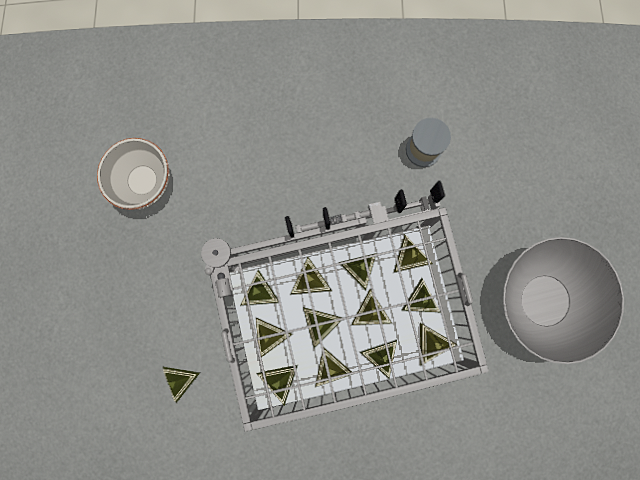

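View pics/wrist0.png

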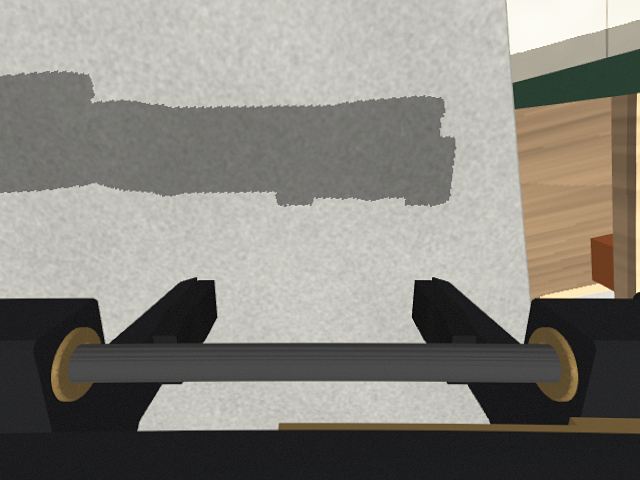

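The four black plates stand along the far side. In the top view they are at about (290,227) and (326,218) for the latch pair, and (400,201) and (437,191) for the catch pair, with the hinge post at (216,253). The bowls, spool and dumpling are clear of them. Next I'll measure the plates.

```bash
cat > h.py <<'E'
import numpy as np,cv2
def pts(f):
    K=f["intrinsics"];h,w=f["range_z"].shape
    u,v=np.meshgrid(np.arange(w),np.arange(h))
    p=cv2.undistortPoints(np.stack([u,v],-1).reshape(-1,1,2).astype(float),K,f["dist"]).reshape(h,w,2)
    z=f["range_z"];c=np.dstack([p[...,0]*z,p[...,1]*z,z])
    return (c-f["t"])@f["R"]
def ray(f,uv,z):
    p=cv2.undistortPoints(np.array(uv,float).reshape(-1,1,2),f["intrinsics"],f["dist"]).reshape(-1,2)
    d=np.c_[p,np.ones(len(p))]@f["R"];C=-f["R"].T@f["t"]
    return C+d*((z-C[2])/d[:,2])[:,None]
E
python3 - <<'E'
from h import *
for n in ["top","scene"]:
    f=dict(np.load(f"pics/{n}0.npz"));P=pts(f)
    m=(f["color"].max(2)<60)&(P[...,2]>.12)&(P[...,2]<.25)&(P[...,0]>.4)
    N,l,st,c=cv2.connectedComponentsWithStats(m.astype(np.uint8))
    for i in range(1,N):
        if st[i,4]<15: continue
        q=P[l==i];zt=np.percentile(q[:,2],95);t=q[q[:,2]>.198]
        print(n,st[i],c[i].round(1),q.mean(0).round(3),"top z",zt.round(4),len(t),t.mean(0).round(4),t.min(0).round(3),t.max(0).round(3))
    # others
    for name,lo in [("hi",.1)]:pass
    f2=f
f=dict(np.load("pics/top0.npz"));P=pts(f)
for n,(u,v) in dict(hinge=(216,253),cB=(247,428),cC=(484,371),cD=(445,211),spool=(431,135),rice=(133,172),dump=(180,380),bowl=(563,300)).items():print(n,P[v,u].round(3))
E
```

```text
top [430 181  15  23 213] [436.9 192.3] [ 0.565 -0.148  0.188] top z 0.2055 77 [ 0.5659 -0.1485  0.2036] [ 0.556 -0.153  0.198] [ 0.576 -0.145  0.207]
top [394 190  13  23 190] [399.9 201.5] [ 0.554 -0.1    0.189] top z 0.2058 88 [ 0.5547 -0.1002  0.2036] [ 0.545 -0.105  0.198] [ 0.565 -0.096  0.207]<stdin>:9: RuntimeWarning: Mean of empty slice.
  ret = um.true_divide(
Traceback (most recent call last):
ValueError: zero-size array to reduction operation minimum which has no identity
```

```bash
python3 - <<'E'
from h import *
R={}
for n in ["top","scene"]:
    f=dict(np.load(f"pics/{n}0.npz"));P=pts(f)
    m=(f["color"].max(2)<60)&(P[...,2]>.12)&(P[...,2]<.25)&(P[...,0]>.4)
    N,l,st,c=cv2.connectedComponentsWithStats(m.astype(np.uint8))
    for i in range(1,N):
        q=P[l==i];t=q[q[:,2]>.200]
        if st[i,4]<15 or len(t)<5: continue
        mid=np.median(t,0); R.setdefault(n,[]).append(((t.max(0)+t.min(0))/2)[:2])
        print(n,st[i],c[i].round(1),len(t),t.mean(0).round(4),t.min(0).round(4),t.max(0).round(4))
f=dict(np.load("pics/top0.npz"));P=pts(f)
for n,(u,v) in dict(hinge=(216,253),cB=(247,428),cC=(484,371),cD=(445,211),spool=(431,135),rice=(133,172),dump=(180,380),bowl=(563,300)).items():print(n,P[v,u].round(3))
E
```

```text
top [430 181  15  23 213] [436.9 192.3] 72 [ 0.5659 -0.1486  0.204 ] [ 0.5562 -0.1531  0.2   ] [ 0.5761 -0.1451  0.2071]
top [394 190  13  23 190] [399.9 201.5] 78 [ 0.555  -0.1003  0.2042] [ 0.5451 -0.105   0.2001] [ 0.5653 -0.096   0.2069]
top [323 207   8  23 107] [326.2 218.2] 72 [ 0.5337 -0.0061  0.204 ] [ 0.5236 -0.0106  0.2009] [ 0.5446 -0.0022  0.207 ]
top [285 216   9  22 100] [289.2 226.3] 82 [0.5233 0.0402 0.2042] [0.5133 0.0362 0.2006] [0.5341 0.045  0.2071]
scene [341 204  12  26 201] [346.7 216.1] 38 [0.5263 0.0405 0.204 ] [0.5154 0.0377 0.2002] [0.5363 0.0442 0.2087]
scene [321 221  11  25 199] [326.1 233. ] 36 [ 0.5378 -0.0061  0.2035] [ 0.5284 -0.0085  0.2004] [ 0.5473 -0.0033  0.2076]
scene [276 255  11  27 198] [280.9 268. ] 43 [ 0.5587 -0.1007  0.2043] [ 0.5499 -0.1036  0.2006] [ 0.5678 -0.0976  0.2092]
scene [249 273  14  29 194] [256.  286.7] 55 [ 0.5692 -0.1488  0.2041] [ 0.5578 -0.1519  0.2002] [ 0.5799 -0.1444  0.2079]
hinge [0.492 0.135 0.181]
cB [0.271 0.097 0.164]
cC [ 0.338 -0.205  0.165]
cD [ 0.546 -0.163  0.165]
spool [ 0.683 -0.169  0.071]
rice [0.647 0.312 0.017]
dump [0.315 0.219 0.04 ]
bowl [ 0.428 -0.391  0.004]
```

```bash
python3 - <<'E'
import cv2
a=cv2.imread("pics/top0.png")[160:270,190:470];cv2.imwrite("pics/top0z.png",cv2.resize(a,None,fx=2.8,fy=2.8,interpolation=cv2.INTER_CUBIC))
E
```

```text
(no output)
```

View pics/top0z.png

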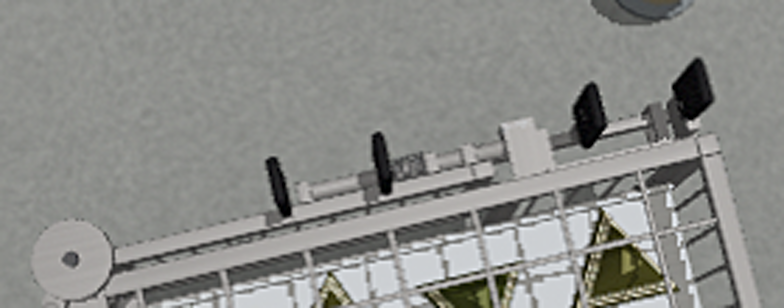

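```bash
cat >> h.py <<'E'
# fitted from the four plates (mean of both views)
ear=np.array([.5674,-.1488]);ctab=np.array([.5570,-.1006]);ltab=np.array([.5360,-.0062]);post=np.array([.5250,.0406])
ey=(ear-post)/np.linalg.norm(ear-post); ex=np.array([ey[1],-ey[0]])
# ear at (-128,150), post (-128,-45)
org=(ear+post)/2-ey*.0525+ex*.128
def W(x,y): return org+ex*x/1000+ey*y/1000
yaw=np.degrees(np.arctan2(ey[1],ey[0]))  # tool x along cage +y
def tool(s,target): # shift to target in tool axes, and spin
    from scipy.spatial.transform import Rotation as Ro
    R=Ro.from_euler('xyz',s["eef_rot"],degrees=True).as_matrix()
    return R.T@(np.array(target)-s["eef_pos"]), np.radians(-((yaw-s["eef_rot"][2]+180)%360-180)),R
E
python3 - <<'E'
from h import *
print(org,yaw,np.linalg.norm(ear-post),[(p-ear)@ey for p in (ctab,ltab,post)],[(p-ear)@ex for p in (ctab,ltab)])
print("hinge",W(-119,-145),"corners",W(-110,160),W(110,160),W(110,-160))
print("catch",W(-128,133),"latch",W(-128,-28))
from plant import bot
s=bot.get_state();d,sp,R=tool(s,[*W(-128,133),.26]);print(d,sp)
f=dict(np.load("pics/top0.npz"));P=pts(f)
for n,(a,b,c,d) in dict(spool=(400,110,460,170),rice=(90,130,180,220),bowl=(490,230,630,370)).items():
    q=P[b:d,a:c];print(n,q[...,2].max())
E
```

```text
[ 0.40982263 -0.03083065] -77.3815376291181 0.19408791822264465 [np.float64(-0.049307757472167264), np.float64(-0.14601527111796045), np.float64(-0.19408791822264462)] [np.float64(-0.0003808583279007107), np.float64(-0.0005104903020616876)]
hinge [0.49427199 0.13666355] corners [ 0.55211897 -0.16293573] [ 0.33743275 -0.21099642] [0.26752629 0.10127443]
catch [ 0.56378584 -0.13265564] latch [0.52861416 0.02445564]
[-0.64455576 -0.00702635 -0.57910663] 2.6816263421142015
spool 0.8218955863583708
rice 0.8218955863583708
bowl 0.8218955863583708
```

```bash
python3 - <<'E'
from h import *
from plant import bot
s=bot.get_state();d,sp,R=tool(s,[*W(-128,133),.27])
n=24*1+2;a=sp/n
# d in initial tool x,z ; spin about y by a: x' = x cos - z sin
S=np.zeros((2,2));
for k in range(n):
    c,t=np.cos(k*a),np.sin(k*a);S+=np.array([[c,t],[-t,c]])
v=np.linalg.solve(S,[d[0],d[2]]);print(n,a,v,np.linalg.norm(v))
p=s["eef_pos"].copy()
for k in range(n):
    c,t=np.cos(k*a),np.sin(k*a);p=p+R@np.array([v[0]*c+v[1]*t,0,-v[0]*t+v[1]*c])
    if k%4==3 or k==n-1:print(k,p.round(3),np.hypot(*p[:2]).round(3))
E
```

```text
26 0.10313947469670005 [ 0.01996998 -0.04129875] 0.045873596078161355
3 [0.336 0.641 0.252] 0.724
7 [0.507 0.578 0.252] 0.769
11 [0.638 0.451 0.252] 0.781
15 [0.707 0.282 0.252] 0.761
19 [0.703 0.1   0.253] 0.71
23 [ 0.626 -0.065  0.253] 0.629
25 [ 0.564 -0.133  0.253] 0.579
```

Emit:
drive_tool(jaw=[-1,-1,-1,-1,-1,-1,-1,-1], delta_pos=[[0.02,-0.01,-0.0413],[0.02,-0.01,-0.0413],[0.02,0,-0.0413],[0.02,0,-0.0413],[0.02,0,-0.0413],[0.02,0,-0.0413],[0.02,0,-0.0413],[0.02,0,-0.0413]], spin=[0.103,0.103,0.103,0.103,0.103,0.103,0.103,0.103], newtons=25)

```text
clock: 0.95
eef_pos: [0.5087, 0.5777, 0.272]
eef_rot: [-90.0, 0.0, 28.8]
ft_force: [0.1, 0.1, -0.6]
finger_gap: 1.002
```

Emit:
drive_tool(jaw=[-1,-1,-1,-1,-1,-1,-1,-1], delta_pos=[[0.02,0,-0.0413],[0.02,0,-0.0413],[0.02,0,-0.0413],[0.02,0,-0.0413],[0.02,0,-0.0413],[0.02,0,-0.0413],[0.02,0,-0.0413],[0.02,0,-0.0413]], spin=[0.103,0.103,0.103,0.103,0.103,0.103,0.103,0.103])

```text
clock: 1.75
eef_pos: [0.7087, 0.2813, 0.272]
eef_rot: [-90.0, 0.0, -18.4]
ft_force: [0.6, 0.0, 0.1]
finger_gap: 0.997
```

Emit:
drive_tool(jaw=[-1,-1,-1,-1,-1,-1,-1,-1], delta_pos=[[0.02,0,-0.0413],[0.02,0,-0.0413],[0.02,0,-0.0413],[0.02,0,-0.0413],[0.02,0,-0.0413],[0.02,0,-0.0413],[0.02,0,-0.0413],[0.02,0,-0.0413]], spin=[0.103,0.103,0.103,0.103,0.103,0.103,0.103,0.103])

```text
clock: 2.55
eef_pos: [0.6271, -0.0666, 0.2725]
eef_rot: [-90.0, -0.0, -65.6]
ft_force: [1.0, 0.3, -0.2]
finger_gap: 1.004
```

Emit:
drive_tool(jaw=[-1,-1,-1], delta_pos=[[0.02,0,-0.0413],[0.02,0,-0.0413],[0,0,0]], spin=[0.103,0.103,0])

```text
clock: 2.85
eef_pos: [0.5613, -0.1384, 0.273]
eef_rot: [-90.1, -0.1, -77.9]
ft_force: [-0.0, 0.0, 0.4]
finger_gap: 1.001
```

```bash
python3 - <<'E'
from h import *
from plant import bot
s=bot.get_state();d,sp,R=tool(s,[*W(-128,133),.187]);print(s["q"].round(1),s["eef_pos"],d,sp)
for n in ["wrist","top"]:
    f=bot.grab_frame(n);np.savez(f"pics/{n}1.npz",**f);cv2.imwrite(f"pics/{n}1.png",f["color"][:,:,::-1])
E
```

```text
[-22.1  27.3  43.  100.  -20.8  61.1 -49.9] [ 0.56133682 -0.13841179  0.2730416 ] [-0.00520259  0.08602702  0.00381733] -0.00874541352213797
```

View pics/wrist1.png

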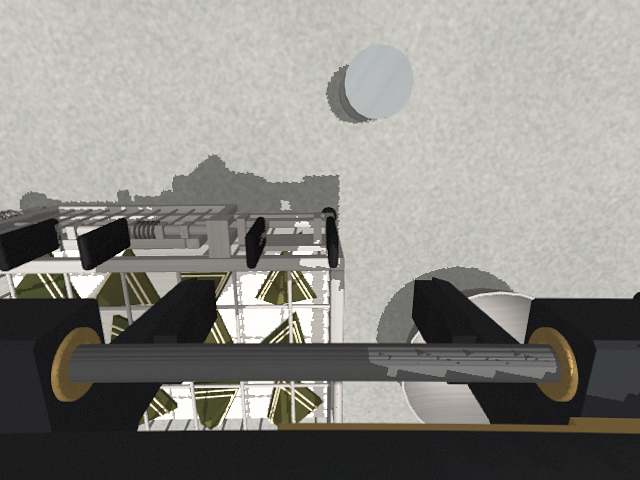

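The wrist view shows the ear plate at (331,238) and the catch tab at (256,243), both between the fingers, which sit at about columns 215 to 413. I'll cross-check the plate positions with this view.

```bash
python3 - <<'E'
from h import *
f=dict(np.load("pics/wrist1.npz"));P=pts(f)
m=(f["color"].max(2)<70)&(np.abs(P[...,2]-.195)<.014);m[275:]=0
N,l,st,c=cv2.connectedComponentsWithStats(m.astype(np.uint8))
for i in range(1,N):
    if st[i,4]<30: continue
    q=P[l==i];t=q[q[:,2]>.200]
    if len(t)<5: continue
    rel=((t.max(0)+t.min(0))/2)[:2]
    print(st[i],c[i].round(),len(t),rel.round(4),"cage",((np.median(t[:,:2],0)-org)@ex).round(4),((t[:,:2]-org)@ex).min().round(4),((t[:,:2]-org)@ex).max().round(4),((t[:,:2]-org)@ey).min().round(4),((t[:,:2]-org)@ey).max().round(4))
E
```

```text
[245 225  17  44 564] [253. 246.] 358 [ 0.556  -0.0999] cage -0.1287 -0.1384 -0.1167 0.0963 0.1025
[328 224  11  44 424] [333. 246.] 331 [ 0.567  -0.1477] cage -0.1287 -0.1386 -0.1172 0.1461 0.1516
[   0  227   39   44 1258] [ 17. 248.] 361 [0.5249 0.0404] cage -0.1259 -0.1383 -0.1174 -0.0475 -0.0417
[  77  226   36   44 1091] [ 94. 247.] 465 [ 0.5351 -0.0053] cage -0.1282 -0.1386 -0.1172 -0.0016 0.0059
```

Emit:
drive_tool(jaw=[-1,-1,-1,-1,-1,-1], delta_pos=[[-0.0055,0,0.0038],[0,0.022,0],[0,0.022,0],[0,0.022,0],[0,0.02,0],[0,0,0]], spin=[-0.009,0,0,0,0,0], newtons=25)

```text
clock: 3.55
eef_pos: [0.568, -0.1234, 0.1839]
eef_rot: [-90.3, 0.1, -76.4]
ft_force: [0.8, -0.7, -0.1]
finger_gap: 1.001
```

```bash
python3 - <<'E'
from h import *
from plant import bot
s=bot.get_state();d,sp,R=tool(s,[*W(-128,132.5),.187]);print(s["q"].round(1),s["eef_pos"],d,sp,s["ft_force"])
E
```

```text
[-19.8  33.8  38.3 103.6 -25.9  51.9 -46.1] [ 0.56804497 -0.12340227  0.18392785] [ 0.00748961 -0.00306119 -0.00631573] 0.016495833166100596 [ 0.81353444 -0.65197235 -0.08586187]
```

Emit:
drive_tool(jaw=[-1,-1], delta_pos=[[0,0,0],[0,0,0]], spin=[0,0])

```text
clock: 3.75
eef_pos: [0.5698, -0.1256, 0.1878]
eef_rot: [-89.9, -0.0, -76.6]
ft_force: [-0.0, -1.3, 0.6]
finger_gap: 0.998
```

```bash
python3 - <<'E'
from h import *
from plant import bot
s=bot.get_state();d,sp,R=tool(s,[*W(-128,132.5),.187]);print(s["qd"].round(1),s["eef_pos"],d,sp,s["ft_force"])
E
```

```text
[ 0.3 -0.5  0.3  0.3 -0.1 -0.1  0.1] [ 0.56975993 -0.12561723  0.18775553] [ 0.00495996  0.00074604 -0.00743832] 0.013903198438080598 [-0.00574962 -1.33182431  0.58101988]
```

Emit:
drive_tool(jaw=[-1,-1,-1,-1], delta_pos=[[0.0025,0,-0.004],[0.0025,0,-0.0035],[0,0,0],[0,0,0]], spin=[0.014,0,0,0])

```text
clock: 4.15
eef_pos: [0.5624, -0.1328, 0.187]
eef_rot: [-90.0, -0.0, -77.5]
ft_force: [0.1, -0.2, 0.2]
finger_gap: 1.003
```

```bash
python3 - <<'E'
from h import *
from plant import bot
s=bot.get_state();d,sp,R=tool(s,[*W(-128,132.5),.187]);print(s["qd"].round(1),s["eef_pos"],d,sp,s["ft_force"])
f=bot.grab_frame("wrist");cv2.imwrite(f"pics/wrist2.png",f["color"][:,:,::-1])
E
```

```text
[-0.2  0.2 -0.4 -0.3 -0.1  0.  -0.1] [ 0.56242085 -0.13283206  0.18703833] [-3.76529877e-04  3.90466156e-05  1.36984816e-03] -0.0018701366948705288 [ 0.14559526 -0.18911975  0.23461141]
```

View pics/wrist2.png

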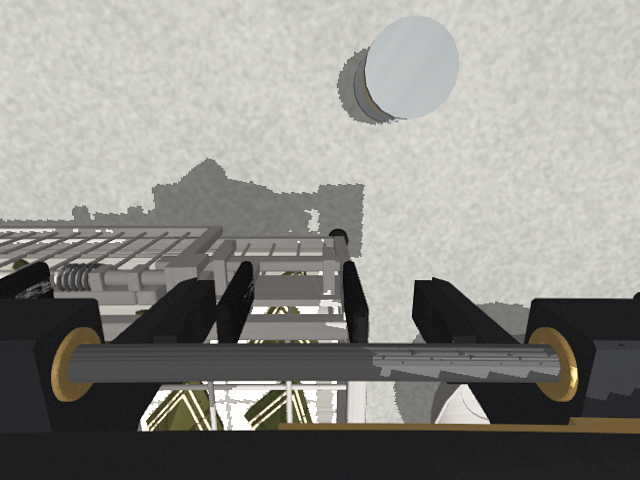

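Both catch plates, at (235,300) and (355,300), lie between the fingers. Closing now.

Emit:
drive_tool(jaw=[0,0.3,1,1,1,1,1,1], delta_pos=[[0,0,0],[0,0,0],[0,0,0],[0,0,0],[0,0,0],[0,0,0],[0,0,0],[0,0,0]], spin=[0,0,0,0,0,0,0,0], newtons=25)

```text
clock: 5.0
eef_pos: [0.5626, -0.1329, 0.1867]
eef_rot: [-90.0, -0.0, -77.5]
ft_force: [0.3, 1.6, -0.8]
finger_gap: 0.444
```

Emit:
drive_tool(jaw=[1,1,1,1,1], delta_pos=[[0,0,0],[0,0,0],[0,0,0],[0,0,0],[0,0,0]], spin=[0,0,0,0,0])

```text
clock: 5.5
eef_pos: [0.5626, -0.1329, 0.1867]
eef_rot: [-90.0, -0.0, -77.5]
ft_force: [2.3, 1.0, -4.1]
finger_gap: 0.444
```

```bash
python3 - <<'E'
from h import *
from plant import bot
s=bot.get_state();d,sp,R=tool(s,[*W(-128,132.5),.187]);print(s["finger_gap"]*88,s["eef_pos"],d,sp,s["ft_force"])
E
```

```text
39.085599116023246 [ 0.56259189 -0.13287518  0.18670074] [-0.00045507 -0.00029914  0.00121248] -0.0015285231554263588 [ 2.29983521  1.04028082 -4.10838705]
```

Emit:
drive_tool(jaw=[-0.5,-1,-1,-1,-1,-1,-1,-1], delta_pos=[[0,0,0],[0,0,0],[0,0,0],[0,0,0],[0,-0.015,0],[0,-0.02,0],[0,-0.025,0],[0,0,0]], spin=[0,0,0,0,0,0,0,0])

```text
clock: 6.3
eef_pos: [0.5644, -0.1337, 0.2508]
eef_rot: [-89.7, -0.1, -77.5]
ft_force: [0.5, 0.4, -0.1]
finger_gap: 1.002
```

Emit:
drive_tool(jaw=[-1,-1,-1,-1,-1,-1,-1,-1], delta_pos=[[-0.02,0,0],[-0.03,0,0],[-0.03,0,0],[-0.03,0,0],[-0.03,0,0],[-0.02,0,0],[0,0,0],[0,0,0]], spin=[0,0,0,0,0,0,0,0])

```text
clock: 7.1
eef_pos: [0.5277, 0.0231, 0.2469]
eef_rot: [-90.0, -0.0, -77.4]
ft_force: [-0.8, 0.2, 0.4]
finger_gap: 1.0
```

Emit:
drive_tool(jaw=[-1,-1], delta_pos=[[0,0,0],[0,0,0]], spin=[0,0])

```text
clock: 7.3
eef_pos: [0.5279, 0.022, 0.2468]
eef_rot: [-90.0, -0.0, -77.6]
ft_force: [0.8, 0.0, -0.9]
finger_gap: 1.001
```

```bash
python3 - <<'E'
from h import *
from plant import bot
s=bot.get_state();d,sp,R=tool(s,[*W(-128,-28),.187]);print(s["q"].round(1),s["eef_pos"],d,sp,s["ft_force"])
f=bot.grab_frame("wrist");cv2.imwrite(f"pics/wrist3.png",f["color"][:,:,::-1]);P=pts(f)
m=(f["color"].max(2)<70)&(np.abs(P[...,2]-.195)<.014);m[278:]=0
N,l,st,c=cv2.connectedComponentsWithStats(m.astype(np.uint8))
for i in range(1,N):
    q=P[l==i];t=q[q[:,2]>.200]
    if len(t)<25: continue
    print(st[i],"cage",[(((t[:,:2]-org)@e).min().round(4),((t[:,:2]-org)@e).max().round(4)) for e in (ex,ey)])
E
```

```text
[-40.4  23.5  42.5 108.8 -19.2  55.  -66.6] [0.52786728 0.02203629 0.24684166] [-0.00223894  0.05984051  0.00123927] -0.0037026818011882037 [ 0.76448633  0.00698145 -0.93997722]
[358 239  16  39 543] cage [(np.float64(-0.1385), np.float64(-0.1237)), (np.float64(-0.0015), np.float64(0.0045))]
[ 549  239   47   39 1384] cage [(np.float64(-0.1387), np.float64(-0.1228)), (np.float64(0.1101), np.float64(0.1177))]
[271 240  16  38 499] cage [(np.float64(-0.1384), np.float64(-0.1236)), (np.float64(-0.0492), np.float64(-0.0431))]
```

View pics/wrist3.png

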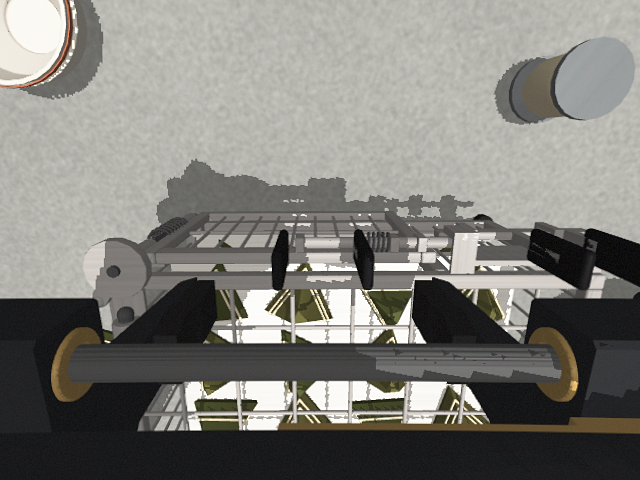

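The wrist view shows the latch post at (280,260) and its tab at (363,260). The catch tab has moved up against its ear, to cage y 114 mm. Next: descend over the latch pair and squeeze.

Emit:
drive_tool(jaw=[-1,-1,-1,-1,-1,-1], delta_pos=[[-0.0027,0,0.0012],[0,0.02,0],[0,0.02,0],[0,0.02,0],[0,0,0],[0,0,0]], spin=[-0.003,0,0,0,0,0])

```text
clock: 7.95
eef_pos: [0.5284, 0.0262, 0.187]
eef_rot: [-90.0, -0.0, -77.3]
ft_force: [-0.1, -0.5, 0.1]
finger_gap: 1.001
```

```bash
python3 - <<'E'
from h import *
from plant import bot
s=bot.get_state();d,sp,R=tool(s,[*W(-128,-28.5),.187]);print(s["qd"].round(1),s["eef_pos"],d,sp,s["ft_force"])
E
```

```text
[-0.3 -1.1  0.7 -0.8 -0.  -0.  -0. ] [0.5284037  0.02619613 0.18699567] [ 1.24422930e-03 -3.88754306e-06 -1.76277010e-04] 0.0011475293778385903 [-0.11047683 -0.51987138  0.05240886]
```

Emit:
drive_tool(jaw=[0,0.3,1,1,1,1,1,1], delta_pos=[[0.001,0,0],[0,0,0],[0,0,0],[0,0,0],[0,0,0],[0,0,0],[0,0,0],[0,0,0]], spin=[0,0,0,0,0,0,0,0], newtons=30)

```text
clock: 8.75
eef_pos: [0.5292, 0.0253, 0.1874]
eef_rot: [-89.9, -0.0, -77.3]
ft_force: [1.0, -0.5, 5.5]
finger_gap: 0.443
```

Emit:
drive_tool(jaw=[1,1,1], delta_pos=[[0,0,0],[0,0,0],[0,0,0]], spin=[0,0,0])

```text
clock: 9.05
eef_pos: [0.5292, 0.0254, 0.1874]
eef_rot: [-89.9, -0.0, -77.3]
ft_force: [-0.4, -1.3, 4.7]
finger_gap: 0.442
```

```bash
python3 - <<'E'
from h import *
from plant import bot
s=bot.get_state();d,sp,R=tool(s,[*W(-128,-28.5),.187]);print(s["finger_gap"]*88,s["eef_pos"],d,sp,s["ft_force"],s["q"].round(1))
print("handle rel hinge",(s["eef_pos"][:2]-W(-119,-145))@ey,(s["eef_pos"][:2]-W(-119,-145))@ex)
E
```

```text
38.909808328987324 [0.52917693 0.02536662 0.18740355] [ 0.00026453  0.00040252 -0.00074928] 0.001767343839706939 [-0.38863701 -1.26374832  4.73268063] [-37.6  28.4  39.1 111.4 -23.7  48.2 -63. ]
handle rel hinge 0.11623396583848931 -0.009748188291610966
```

The gap reads 38.9 mm, so the latch is fully squeezed, and the handle sits 116 mm and 9.7 mm from the hinge against the 117 and 9 given. I'll swing gently first.

Emit:
drive_tool(jaw=[1,1,1,1], delta_pos=[[-0.0006,0,0.0058],[-0.0006,0,0.0058],[-0.0006,0,0.0058],[-0.0006,0,0.0058]], spin=[-0.05,-0.05,-0.05,-0.05], newtons=40)

```text
clock: 9.45
eef_pos: [0.5508, 0.0346, 0.1874]
eef_rot: [-89.9, -0.0, -65.7]
ft_force: [-0.1, -0.9, 6.3]
finger_gap: 0.439
```

Emit:
drive_tool(jaw=[1,1,1,1], delta_pos=[[-0.0006,0,0.0058],[-0.0006,0,0.0058],[-0.0006,0,0.0058],[-0.0006,0,0.0058]], spin=[-0.05,-0.05,-0.05,-0.05])

```text
clock: 9.85
eef_pos: [0.5693, 0.0473, 0.1874]
eef_rot: [-90.0, -0.0, -54.3]
ft_force: [-5.0, -3.4, 9.5]
finger_gap: 0.44
```

```bash
cat > chk.py <<'E'
from h import *
from plant import bot
s=bot.get_state();r=s["eef_pos"][:2]-W(-119,-145)
x,y=r@ex,r@ey
print("radius",np.hypot(x,y),"angle",np.arctan2(-x,y)-np.arctan2(9,117),"tool turn",np.radians(s["eef_rot"][2]-yaw),s["eef_rot"],"gap",s["finger_gap"]*88,s["eef_pos"],s["ft_force"],s["q"].round(1),s["clock"])
E
python3 chk.py
```

```text
radius 0.11666842325285443 angle 0.4016330713223891 tool turn 0.40268708183147595 [-9.00106615e+01 -8.83573227e-03 -5.43092674e+01] gap 38.72377670555998 [0.5693103  0.04732838 0.1874189 ] [-4.99961806 -3.4039287   9.50700731] [-33.2  30.8  32.3 105.  -20.8  50.2 -45.3] 9.85
```

Emit:
drive_tool(jaw=[1,1,1,1,1,1,1,1], delta_pos=[[-0.0006,0,0.0058],[-0.0006,0,0.0058],[-0.0006,0,0.0058],[-0.0006,0,0.0058],[-0.0006,0,0.0058],[-0.0006,0,0.0058],[-0.0006,0,0.0058],[-0.0006,0,0.0058]], spin=[-0.05,-0.05,-0.05,-0.05,-0.05,-0.05,-0.05,-0.05])

```text
clock: 10.65
eef_pos: [0.599, 0.0844, 0.1874]
eef_rot: [-89.9, -0.1, -31.3]
ft_force: [-0.5, -0.2, 5.1]
finger_gap: 0.44
```

```bash
python3 chk.py
```

```text
radius 0.11700334125498008 angle 0.8110348835908676 tool turn 0.8037255976248501 [-89.91911845  -0.09638102 -31.331453  ] gap 38.684790238912775 [0.59896958 0.08443141 0.1874182 ] [-0.51388267 -0.17085695  5.0546226 ] [-30.9  32.6  25.9  99.7 -17.5  51.5 -28.9] 10.65
```

Emit:
drive_tool(jaw=[1,1,1,1,1,1,1,1], delta_pos=[[-0.0006,0,0.0058],[-0.0006,0,0.0058],[-0.0006,0,0.0058],[-0.0006,0,0.0058],[-0.0006,0,0.0058],[-0.0006,0,0.0058],[-0.0006,0,0.0058],[-0.0006,0,0.0058]], spin=[-0.05,-0.05,-0.05,-0.05,-0.05,-0.05,-0.05,-0.05])

```text
clock: 11.45
eef_pos: [0.6112, 0.1288, 0.1875]
eef_rot: [-90.0, -0.1, -8.5]
ft_force: [0.5, -1.0, 3.9]
finger_gap: 0.441
```

Emit:
drive_tool(jaw=[1,1,1,1,1,1,1], delta_pos=[[-0.0006,0,0.0058],[-0.0006,0,0.0058],[-0.0006,0,0.0058],[0,0,0],[0,0,0],[0,0,0],[0,0,0]], spin=[-0.05,-0.05,-0.05,0,0,0,0])

```text
clock: 12.15
eef_pos: [0.6111, 0.146, 0.1874]
eef_rot: [-90.0, -0.1, -0.1]
ft_force: [0.3, -0.5, 5.9]
finger_gap: 0.441
```

```bash
python3 chk.py; python3 - <<'E'
from h import *
from plant import bot
for n in ["scene","top"]:
    f=bot.grab_frame(n);np.savez(f"pics/{n}4.npz",**f);cv2.imwrite(f"pics/{n}4.png",f["color"][:,:,::-1])
E
```

```text
radius 0.11720797872707546 angle 1.3531322344423489 tool turn 1.3493963161699254 [-8.99677578e+01 -1.08979977e-01 -6.68238221e-02] gap 38.79145950692415 [0.61111124 0.14595325 0.18744187] [ 0.34689223 -0.5006123   5.86433733] [-30.   33.6  17.7  95.7 -12.2  52.5  -7.7] 12.15
```

View pics/scene4.png

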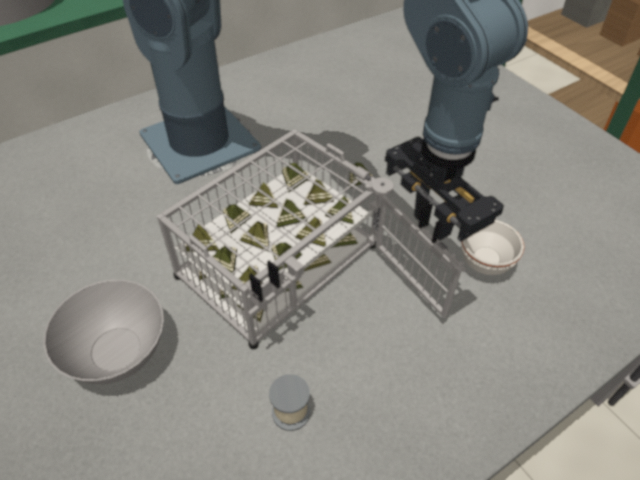

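View pics/top4.png

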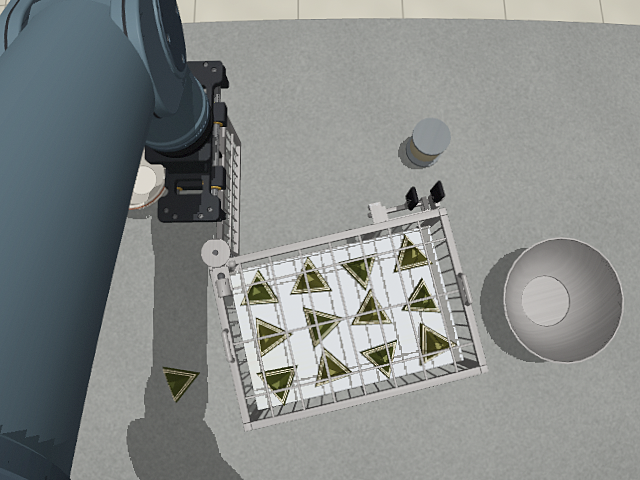

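The gate is wide open and held: the gripper grips at (437,220) in the scene view. The catch tab is close to its ear at (412,197)/(437,191) in the top view, and everything on the table is where it was. Handing in.

```bash
python3 -c "
from plant import bot
print(bot.get_state()['qd'].round(2));print(bot.finish_job())"
```

```text
[-0.04  0.01  0.08 -0.   -0.08 -0.04  0.04]
the job is handed in; nothing more can be done
None
```

I squeezed the safety catch fully back, squeezed the gate's latch, and swung the gate past its detent. I handed the job in while still holding the gate wide open at about 12.2 s; the limit was 48 s. No verdict is reported, so these are my own last checks:

- **Gate angle:** about 1.35 rad, both from the tool's position around the hinge and from how far the tool turned. The handle stayed 117 mm from the hinge throughout.
- **At rest and held:** arm joint speeds were under 0.1 degrees/s. The grip was still closed on the latch pair at a 38.8 mm gap with a 40 N setting. The contact force on the gate isn't measured directly.
- **Safety catch:** the jaws closed on it to 39.1 mm, where 40 mm is fully back. The last top view still shows its tab against the ear.
- **Things on the table:** the mixing bowl, spool and loose dumpling look unmoved in the last views. The arm partly hides the rice bowls from above, but they look in place in the scene view.

Two things disagreed slightly. The jaw gaps read about 1 mm under the nominal 40 mm. An early approach move also settled about 9 mm off target, which I corrected before closing on the catch.

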